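Press a dive-torch gasket with the matching jig cover

TASK

A torch bezel with a freshly glued gasket is waiting on the sprung seat of the round press jig. Of the two aluminium press covers on the bench take the round one that belongs to this jig, slide it over the jig's locating pin (which the cover hides from view) until it drops on flat against the bezel, then press it down until the sprung seat reaches its stop, and finish while still holding it pressed down there with the gripper. Leave everything else on the bench where it is.

Things in the scene. Friction and masses are not known exactly. Their poses are not given: they have to be found in the camera images.
- round_cover: Cover to use: bare aluminium, round foot plate 72 mm across, 12 mm thick; central square grip block 30 x 30 mm rising to 44 mm above the underside. About 0.16 kg. Blind 15 mm bore, 32 mm deep, in the middle of the underside. Origin: centre of the underside; z up; x, y square to the block's faces. Starts flat on the bench left or right of the jig, any yaw; its yaw on the jig does not matter.
- square_cover: The other press cover, not for this jig: same aluminium and same grip block, but a square foot plate of 64 x 64 x 12 mm and a bore of only 8 mm, too small for the pin. Origin: centre of the underside. On the other side of the jig. To be left alone.
- jig: Press jig fixed to the bench: dark round steel base 100 mm across, 30 mm high; above it a round white sprung seat (72 mm) with an aluminium bezel ring on it (60 mm outside, 40 mm inside, 8 mm high), and in the middle the upright steel locating pin. Origin: centre of the base's underside on the bench, on the pin's axis; z up.
- pin_tip (a point): Centre of the locating pin's tip, 74 mm above the bench and 18 mm above the bezel while the seat is up. Pin diameter 12 mm, tapering over its last 5 mm to a flat tip of 7 mm. It is fixed: the seat slides down around it.
- bezel_top (a point): Centre of the bezel ring's top face, where the cover's underside comes to lie; 56 mm above the bench with the seat up, 48 mm with the seat at its stop. It moves with the seat.
- seat (a joint): Travel of the sprung seat in m: 0 = up, 0.008 = down at its rigid stop. Spring 800 N/m with preload: it begins to move at about 3 N (the cover's own weight does not move it) and needs about 9 N in all at the stop; it springs back when let go.
- whistle: Green plastic whistle, about 46 x 18 x 22 mm, lying on the robot's side of the jig. Bystander. Origin: on its underside, below the axis of its round chamber.
- mouthpiece: Black silicone regulator mouthpiece, about 55 x 65 x 26 mm, lying on the robot's side of the jig. Bystander. Origin: about the middle of its underside.
- torch: Aluminium dive torch standing on its head beyond the jig, 50 mm diameter, 150 mm tall, dark twist-on cap on top. Bystander. Origin: centre of its underside.
- jar: Glass jar with closed screw lid standing beyond the jig, 72 mm diameter, 105 mm tall. Bystander. Origin: centre of its underside.
Mind the look-alikes: they are no part of the job. Leave any brown look-alike of the round_cover alone. Leave any green look-alike of the jig alone.

How it is judged:
By the outcome, as a careful person would: the job done as asked, in the order asked, and still so for the second after the job is handed in, while the arm keeps its last pose, push and grip.
It also fails if it takes over 38 s, if anything falls off the work surface, if the arm or the gripper's body presses on something with over 40 N, if the wrist force passes 120 N, or if a joint passes its speed limit or range.

ROBOT

A 6-joint arm with a two-finger parallel gripper is mounted at the origin on the work surface. World frame = base frame: x ahead of the robot, y to its left, z up, the work surface at z = 0. Lengths are in mm, angles in rad, forces in N, time in s.
With the tool pointing down it reaches from about 200 to 875 mm from the base axis. Payload 3.4 kg.
Tool frame: the origin (TCP) lies between the finger pads; the fingertips stand 25 mm ahead of it and the grasp point (between the pads) lies 6 mm ahead of it; z points along the fingers, y is the direction in which the jaws open and shut (so a half turn about z gives the same grasp; the last joint's range is limited). The gripper opens to 94 mm and grips with 3 to 60 N. Pads are 16 mm wide; open, the fingers measure 119 mm over their backs; the gripper's body (75 mm by 177 mm) begins 78 mm behind the grasp point.
Start: joints at [-1.307, 0.276, 1.505, -0, 1.361, -0.121], TCP at [215.842, -532.987, 230.493] pointing down, gripper open.
Joint ranges: [-2.89, 2.89], [-0.75, 2.08], [0.22, 2.7], [-1.18, 4.32], [0.11, 2.71], [-2.7, 2.7]. Speed limits (rad/s): [2.57, 2.57, 3.14, 3.14, 3.14, 3.14].

INTERFACE

Orientations are given as a 3x3 rotation matrix whose columns are the frame's x, y, z axes.
In Python, from rig import robot gives the robot as it stands.
- The arm moves only by the tool step_arm, never from a script. Its argument "increments" is one flat list of numbers, 7 for each row, row after row: the finger opening in m, from 0 to 0.094, then the shift along the world's x, y, z in m, then the turn, a rotation vector about the world's x, y, z in degrees. A call has 1 to 10 rows; each row shifts and turns the commanded pose from where the row before left it; what a row does not reach is not made up. A row lasts 1/8 s, in which the tool goes at most 62.5 mm and 10.7 degrees, less where a joint would pass 70% of its speed; a pose out of reach is approached as far as the arm can. A call with a gripper value outside its range is refused whole. The fingers move at their own pace and stop on an object; "grip_force" is the grip in N (left out, the last holds). Time passes only in rows, so rows that do not move let the fingers close. It gives the time, the measured TCP pose, the force and the opening at its end, in the units of the state.
- robot.state(): the state, without advancing time (a new reading comes with each control period).
- robot.camera(name): name is "side" or "top"; returns the picture (480x640x3 uint8, red, green, blue); there is no depth.
- robot.camera_params(name): a dict with "fx", "fy", "cx", "cy" (pixels), "position" and "rotation" of the camera in the world. Camera axes: x right, y down, z forward; pixel columns grow to the right and rows downward; lengths in mm; the calibration is good to about 2 mm. A picture is of the moment at which its call begins. camera_params takes no time and is no camera call.
- robot.job_done(): hands the job in, once; it reports no verdict.
Trained networks look in the newest picture that a camera, given by its name, has taken for a name from the list of things; names that differ only in an ending like _2 or _b are one class to them, and where a whole thing is asked for, a point or a joint stands for the part that bears it (a point fixed in the world has none). Each returns a list of dicts, best first, with "confidence" (0 to 1); they miss things now and then, are a little off and sometimes report something else, mostly with a low value. They report only what shows in the picture. A call takes as long as a camera call. They do not tell look-alikes from the thing itself.
- robot.look_for(thing, camera): "location" ([row, column] in pixels, amid what is visible of it).
- robot.spot_point(thing, camera): "location" ([row, column] in pixels: a listed point, or the origin of a listed thing).
The state is a dict: "time_s": time; "joints": joint angles; "joint_velocities": joint speeds; "joint_torque": joint torques, N m; "ee_pos": TCP position; "ee_rot": TCP orientation; "contact_force": force on the tool from outside, world axes, zero at the start; "torque": the same for the moment, N m; "grip_width": finger opening in mm.
Only numpy, scipy, OpenCV 4.12 (cv2) and the standard library are available. Lean on these libraries where they do the work, as an engineer would, in place of code of your own. Each camera call takes 0.05 s, during which the arm holds its last target.

## Working session

There is one attempt and no reset: what is moved stays moved. The work goes in short steps, Python scripts to look and compute and a tool call to move; the robot and the scene stay as the last step left them, time stands still between calls to the robot, and variables do not carry over. Pictures are saved under pics/ and viewed, and the job is handed in when it is done.

Besides the shell and the picture viewer there is one more tool, called after ">>>" by a JSON object that holds its "api" and its "payload", one argument or row to a line. step_arm: Moves the arm, as the interface text tells. Its arguments: {"type":"object","properties":{"increments":{"type":"array","items":{"type":"number"}},"grip_force":{"type":"number"}},"required":["increments"]}

```bash
mkdir -p pics
cat > h.py <<'E'
import numpy as np, cv2
from rig import robot
def save(cam,name):
    im=robot.camera(cam); cv2.imwrite('pics/'+name,cv2.cvtColor(np.asarray(im),cv2.COLOR_RGB2BGR)); return im
def ray(cam,rc):
    p=robot.camera_params(cam); R=np.array(p['rotation']); o=np.array(p['position'])
    d=R@np.array([(rc[1]-p['cx'])/p['fx'],(rc[0]-p['cy'])/p['fy'],1]); return o,d
def atz(cam,rc,z):
    o,d=ray(cam,rc); return o+d*(z-o[2])/d[2]
def proj(cam,X):
    p=robot.camera_params(cam); R=np.array(p['rotation']); c=R.T@(np.array(X)-np.array(p['position']))
    return [p['cy']+p['fy']*c[1]/c[2],p['cx']+p['fx']*c[0]/c[2]]
def tri(c1,r1,c2,r2):
    o1,d1=ray(c1,r1);o2,d2=ray(c2,r2);d1/=np.linalg.norm(d1);d2/=np.linalg.norm(d2)
    t=np.linalg.lstsq(np.c_[d1,-d2],o2-o1,rcond=None)[0]
    a=o1+d1*t[0];b=o2+d2*t[1];return (a+b)/2,np.linalg.norm(a-b)
E
python3 - <<'E'
from h import *
for c in('top','side'):
    save(c,c+'0.png'); print(c,{k:np.round(v,3).tolist() for k,v in robot.camera_params(c).items()})
    for t in('round_cover','square_cover','jig','pin_tip'):
        print(t,[(np.round(d['location'],1).tolist(),round(d['confidence'],2)) for d in robot.spot_point(t,c)])
print(robot.state())
E
```

```text
top {'fx': 568.505, 'fy': 568.505, 'cx': 320.913, 'cy': 241.263, 'position': [476.06, 18.857, 1016.369], 'rotation': [[0.013, -0.992, 0.125], [-1.0, -0.016, -0.022], [0.023, -0.124, -0.992]]}
round_cover [([297.0, 157.7], 0.83), ([223.7, 170.6], 0.57)]
square_cover [([299.6, 443.2], 0.69)]
jig [([263.5, 235.2], 0.77), ([248.2, 328.2], 0.66)]
pin_tip [([256.9, 230.8], 0.91), ([239.9, 329.1], 0.59)]
side {'fx': 447.593, 'fy': 447.593, 'cx': 321.072, 'cy': 244.67, 'position': [258.247, -549.999, 481.947], 'rotation': [[0.855, -0.266, 0.445], [-0.518, -0.474, 0.712], [0.021, -0.839, -0.543]]}
round_cover [([208.2, 269.2], 0.87), ([222.8, 212.0], 0.61)]
square_cover [([377.6, 342.7], 0.87)]
jig [([239.9, 267.0], 0.94), ([280.8, 321.7], 0.79)]
pin_tip [([243.6, 321.5], 0.87), ([211.5, 267.0], 0.65)]
{'time_s': 0.5, 'joints': array([-1.30698752e+00,  2.75899073e-01,  1.50494426e+00, -2.04870598e-05,
        1.36070262e+00, -1.20990002e-01]), 'joint_velocities': array([-3.57948918e-04, -1.79466950e-06, -1.90977860e-03, -4.60628232e-04,
       -1.55411049e-03,  3.27747431e-04]), 'joint_torque': array([-1.28851549e-03, -4.04085767e+01, -2.37291509e+01,  7.02105928e-02,
        2.59220623e-02, -2.35249252e-05]), 'ee_pos': array([ 215.83500061, -532.96339405,  230.47586746]), 'ee_rot': array([[ 9.26872371e-01,  3.75376621e-01, -7.16690876e-06],
       [ 3.75376620e-01, -9.26872370e-01, -5.03054280e-05],
       [-2.55262913e-05,  4.39364213e-05, -9.99999999e-01]]), 'contact_force': array([-0.30424479, -0.26081512, -0.73717199]), 'torque': array([ 0.00479872, -0.02507684,  0.01864442]), 'grip_width': 94.19400851595059}
```

View pics/top0.png

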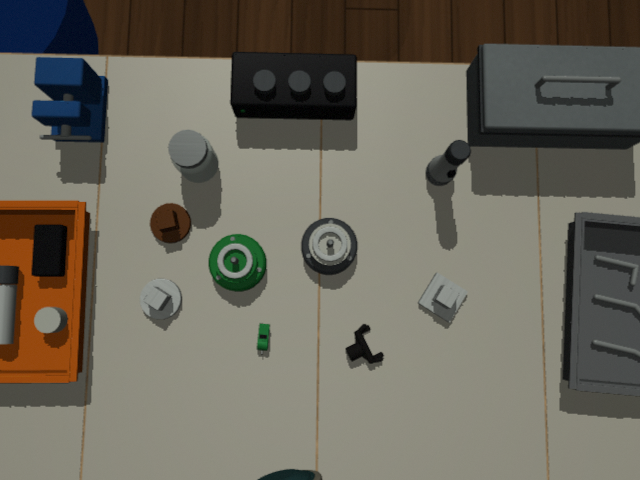

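View pics/side0.png

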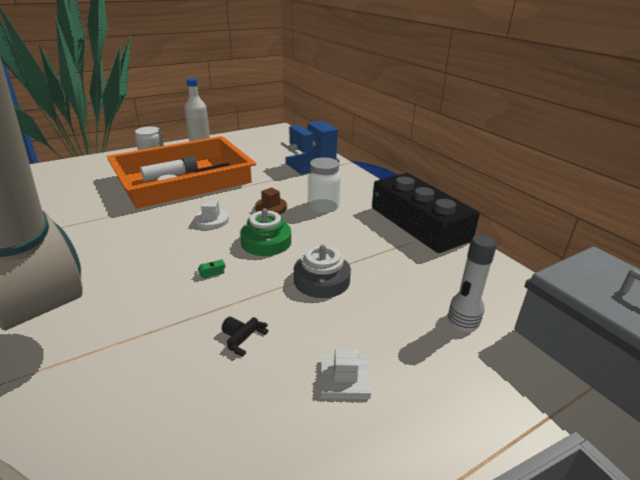

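The dark jig is at top (248,328), with its pin tip at (240,329). The white round cover is at top (297,158) and side (223,212). The brown cover and the green jig are the look-alikes. Next I'll work out positions and zoom in.

Run:
```python
from h import *
print('pin',tri('top',[239.9,329.1],'side',[243.6,321.5]), atz('top',[239.9,329.1],74),atz('side',[243.6,321.5],74))
print('jig',atz('top',[248.2,328.2],0),atz('side',[280.8,321.7],0))
print('cov',tri('top',[297,157.7],'side',[222.8,212]),atz('top',[297,157.7],0),atz('side',[222.8,212],0))
print('sq',atz('top',[299.6,443.2],0))
im=cv2.imread('pics/top0.png'); im2=cv2.imread('pics/side0.png')
a=cv2.resize(im[265:330,125:195],None,fx=6,fy=6,interpolation=cv2.INTER_CUBIC)
b=cv2.resize(im[210:280,295:365],None,fx=5.5,fy=5.5,interpolation=cv2.INTER_CUBIC)
o=np.zeros((390,810,3),np.uint8);o[:390,:420]=a[:390];o[:385,425:810]=b
cv2.imwrite('pics/z0.png',o[:,:800])
a=cv2.resize(im2[195:235,185:240],None,fx=7,fy=7,interpolation=cv2.INTER_CUBIC)
b=cv2.resize(im2[235:300,285:360],None,fx=5,fy=5,interpolation=cv2.INTER_CUBIC)
o=np.zeros((330,800,3),np.uint8);o[:280,:385]=a;o[:325,400:775]=b
cv2.imwrite('pics/z1.png',o)
```

```text
pin (array([595.59877037, -14.48702684,  74.94087214]), np.float64(3.140433127077885)) [597.13008284 -15.24110977  74.        ] [594.82275767 -12.80353465  74.        ]
jig [591.54938376 -16.46937175   0.        ] [ 5.93305639e+02 -1.90654847e+01 -5.68434189e-14]
cov (array([500.50518133, 286.9336332 , -10.8660892 ]), np.float64(0.6772847371127821)) [499.92907161 284.20676931   0.        ] [495.46836002 268.34456033   0.        ]
sq [ 502.31206646 -223.29174828    0.        ]
```

View pics/z0.png

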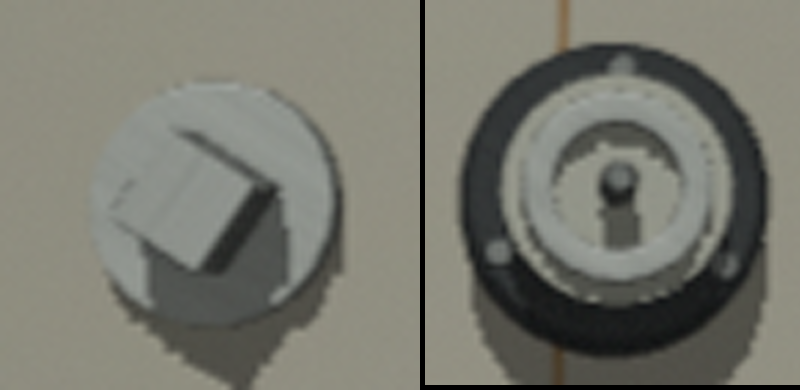

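View pics/z1.png

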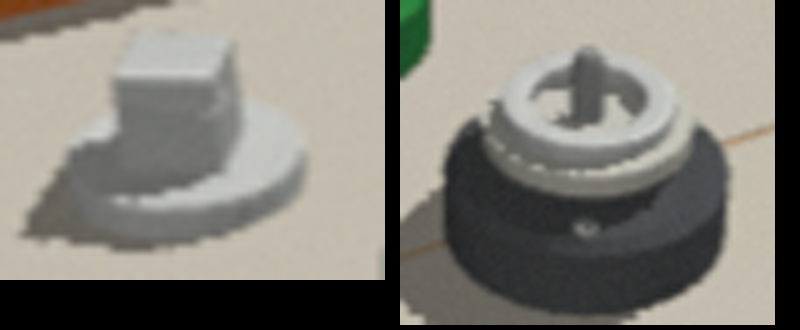

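```bash
cat > ov.py <<'E'
from h import *
def circ(cam,c,r,z,n=72):
    t=np.linspace(0,2*np.pi,n); return np.array([proj(cam,[c[0]+r*np.cos(a),c[1]+r*np.sin(a),z]) for a in t])
def sq(cam,c,h,z,yaw):
    P=[]
    for i,j in((1,1),(1,-1),(-1,-1),(-1,1),(1,1)):
        P.append(proj(cam,[c[0]+h*(i*np.cos(yaw)-j*np.sin(yaw)),c[1]+h*(i*np.sin(yaw)+j*np.cos(yaw)),z]))
    return np.array(P)
def overlay(img,polys,r0,c0,h,w,f):
    o=cv2.resize(img[r0:r0+h,c0:c0+w],None,fx=f,fy=f,interpolation=cv2.INTER_CUBIC)
    for p,col in polys:
        q=np.c_[(p[:,1]-c0+.5)*f,(p[:,0]-r0+.5)*f]
        cv2.polylines(o,[np.round(q*16).astype(int)],False,col,1,cv2.LINE_AA,4)
    return o
def cov(cam,c,yaw): return [(circ(cam,c,36,12),(0,0,255)),(circ(cam,c,36,0),(0,160,0)),(sq(cam,c,15,44,yaw),(255,0,0))]
def jig(cam,c): return [(circ(cam,c,50,30),(0,0,255)),(circ(cam,c,30,56),(255,0,0)),(circ(cam,c,20,56),(255,0,0)),(circ(cam,c,3.5,74),(0,255,255))]
E
cat > fit.py <<'E'
from ov import *
import sys
ct=eval(sys.argv[1]);cs=eval(sys.argv[2]);jt=eval(sys.argv[3]);js=eval(sys.argv[4]);y=np.deg2rad(float(sys.argv[5]))
T=cv2.imread('pics/top0.png');S=cv2.imread('pics/side0.png')
a=overlay(T,cov('top',ct,y),270,130,60,60,6.5);b=overlay(T,jig('top',jt),213,297,64,62,6.3)
o=np.hstack([cv2.resize(a,(400,400)),cv2.resize(b,(400,400))]);cv2.imwrite('pics/'+sys.argv[6]+'t.png',o)
a=overlay(S,cov('side',cs,y),195,185,50,50,8);b=overlay(S,jig('side',js),235,288,66,66,6)
o=np.hstack([cv2.resize(a,(400,400)),cv2.resize(b,(400,400))]);cv2.imwrite('pics/'+sys.argv[6]+'s.png',o)
E
python3 - <<'E'
from h import *
print(atz('top',[265+203/6-.5,125+213/6-.5],12))
print(atz('top',[210+185/5.5-.5,295+(619-425)/5.5-.5],56), atz('top',[210+178/5.5-.5,295+(622-425)/5.5-.5],74))
# yaw from block top corners in zoom: edge (255,183)->(200,270)
p=[atz('top',[265+v/6-.5,125+u/6-.5],44) for u,v in((255,183),(197,270),(112,217),(170,130))]
print(p,np.mean(p,0)); d=p[0]-p[1];print(np.rad2deg(np.arctan2(d[1],d[0]))); d=p[1]-p[2];print(np.rad2deg(np.arctan2(d[1],d[0])))
E
```

```text
[497.38420668 276.96786241  12.        ]
[593.90531785 -17.10185125  56.        ] [593.8542528 -17.3159902  74.       ]
[array([502.48192313, 257.23651699,  44.        ]), array([477.89932767, 272.31153756,  44.        ]), array([492.39394158, 296.81751336,  44.        ]), array([517.06081293, 281.809046  ,  44.        ])] [497.45900133 277.04365348  44.        ]
-31.518273851343604
-120.60315286789638
```

```bash
python3 fit.py "(497.4,277)" "(497.4,277)" "(593.9,-17.2)" "(593.9,-17.2)" -31 f1
```

```text
(no output)
```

View pics/f1t.png

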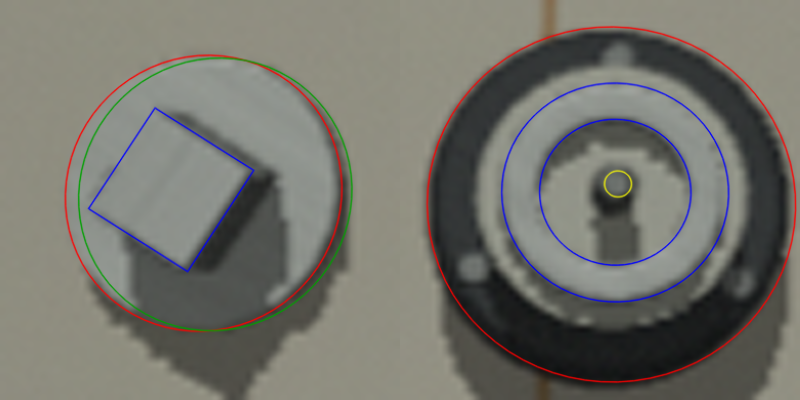

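View pics/f1s.png

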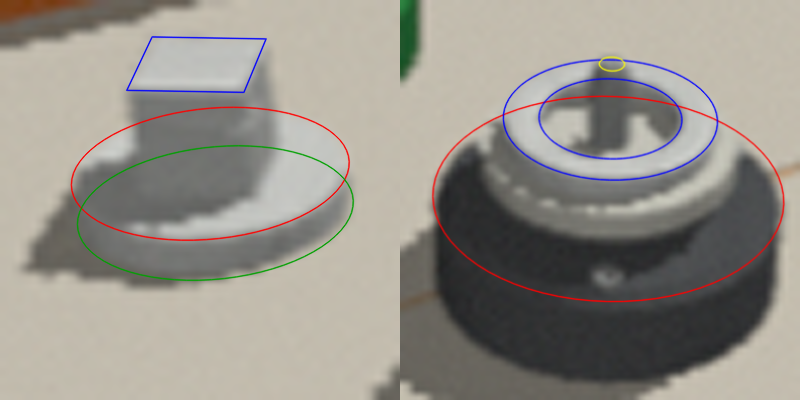

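>>> {"api": "step_arm", "payload": {
  "increments": [0.094,0.0156,0.045,0,0,0,3.7,0.094,0.0156,0.045,0,0,0,3.7,0.094,0.0156,0.045,0,0,0,3.7,0.094,0.0156,0.045,0,0,0,3.7,0.094,0.0156,0.045,0,0,0,3.7,0.094,0.0156,0.045,0,0,0,3.7,0.094,0.0156,0.045,0,0,0,3.7,0.094,0.0156,0.045,0,0,0,3.7,0.094,0.0156,0.045,0,0,0,3.7,0.094,0.0156,0.045,0,0,0,3.7],
  "grip_force": 40
}}

```text
time_s: 1.75
ee_pos: [372.2, -81.6, 230.9]
ee_rot: [[0.513, 0.859, 0.001], [0.859, -0.513, -0.001], [0.0, 0.001, -1.0]]
contact_force: [0.4, -0.1, 0.6]
grip_width: 94.2
```

>>> {"api": "step_arm", "payload": {
  "increments": [0.094,0.0156,0.045,0,0,0,0,0.094,0.0156,0.045,0,0,0,0,0.094,0.0156,0.045,0,0,0,0,0.094,0.0156,0.045,0,0,0,0,0.094,0.0156,0.045,-0.01,0,0,0,0.094,0.0156,0.045,-0.02,0,0,0,0.094,0.0156,0.045,-0.03,0,0,0,0.094,0.0156,0.045,-0.03,0,0,0,0.094,0,0,0,0,0,0]
}}

```text
time_s: 2.88
ee_pos: [495.9, 279.0, 137.7]
ee_rot: [[0.512, 0.859, -0.004], [0.859, -0.512, -0.001], [-0.003, -0.003, -1.0]]
contact_force: [-0.7, -0.4, 0.8]
grip_width: 94.1
```

Run:
```python
from ov import *
save('top','top1.png');save('side','side1.png')
p=robot.state()['ee_pos'];print(p)
o=[]
for c,(r,cc) in(('top',(240,90)),('side',(90,130))):
    im=cv2.imread('pics/%s1.png'%c)
    P=cov(c,(497.4,277),np.deg2rad(-31))
    R=robot.state()['ee_rot']
    for s in(1,-1):
        q=[p+R@np.array([x,s*47,25]) for x in(-8,8)]
        P.append((np.array([proj(c,v) for v in q]),(255,0,255)))
    o.append(overlay(im,P,r,cc,140,140,2.86))
cv2.imwrite('pics/o1.png',np.hstack(o))
```

```text
[496.25748606 276.81921196 140.18792727]
```

View pics/o1.png

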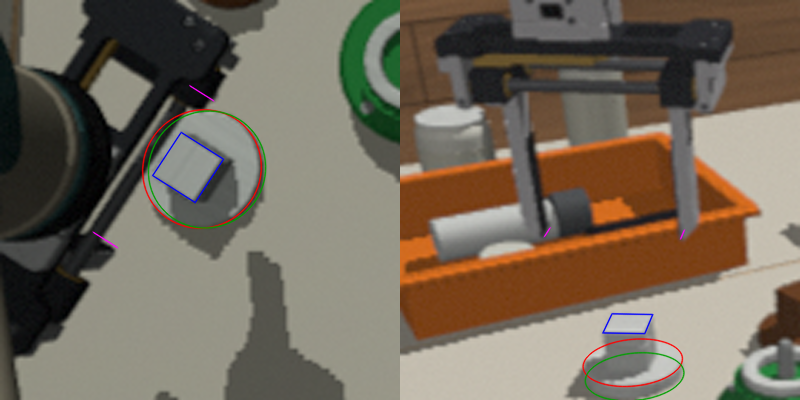

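The predicted fingertips match both pictures, and the jaws line up with the block. Next I descend and grip.

>>> {"api": "step_arm", "payload": {
  "increments": [0.094,0.001,0,-0.03,0,0,0,0.094,0,0,-0.03,0,0,0,0.094,0,0,-0.025,0,0,0,0.094,0,0,-0.0155,0,0,0,0.094,0,0,0,0,0,0]
}}

```text
time_s: 3.6
ee_pos: [497.4, 276.1, 40.1]
ee_rot: [[0.515, 0.857, -0.001], [0.857, -0.515, -0.001], [-0.001, -0.0, -1.0]]
contact_force: [0.9, 0.1, 0.1]
grip_width: 93.7
```

>>> {"api": "step_arm", "payload": {
  "increments": [0.024,0,0,0,0,0,0,0.024,0,0,0,0,0,0,0.024,0,0,0,0,0,0,0.024,0,0,0,0,0,0,0.024,0,0,0,0,0,0,0.024,0,0,0,0,0,0,0.024,0,0,0,0,0,0,0.024,0,0,0,0,0,0]
}}

```text
time_s: 4.6
ee_pos: [497.5, 277.0, 39.9]
ee_rot: [[0.514, 0.858, -0.0], [0.858, -0.514, -0.0], [-0.0, -0.0, -1.0]]
contact_force: [-0.9, 0.3, 1.0]
grip_width: 29.4
```

>>> {"api": "step_arm", "payload": {
  "increments": [0.024,0,0,0.01,0,0,0,0.024,0,0,0.025,0,0,0,0.024,0,0,0.03,0,0,0,0.024,0,0,0.03,0,0,0,0.024,0,0,0.025,0,0,0,0.024,0.005,-0.015,0,0,0,0,0.024,0.012,-0.036,0,0,0,0,0.024,0.015,-0.046,0,0,0,0]
}}

```text
time_s: 5.6
ee_pos: [529.0, 178.5, 158.7]
ee_rot: [[0.513, 0.858, -0.002], [0.858, -0.513, -0.001], [-0.002, -0.001, -1.0]]
contact_force: [0.9, -0.7, -1.4]
grip_width: 29.9
```

>>> {"api": "step_arm", "payload": {
  "increments": [0.024,0.015,-0.046,0,0,0,0,0.024,0.015,-0.046,0,0,0,0,0.024,0.015,-0.046,0,0,0,0,0.024,0.012,-0.036,0,0,0,0,0.024,0.0075,-0.0232,-0.01,0,0,0,0.024,0,0,-0.01,0,0,0,0.024,0,0,0,0,0,0,0.024,0,0,0,0,0,0,0.024,0,0,0,0,0,0]
}}

```text
time_s: 6.72
ee_pos: [594.1, -16.3, 140.4]
ee_rot: [[0.513, 0.858, 0.001], [0.858, -0.513, -0.0], [0.0, 0.001, -1.0]]
contact_force: [0.3, 0.2, -2.0]
grip_width: 29.9
```

```bash
cat > look.py <<'E'
from ov import *
import sys
n=sys.argv[1]
save('top','top%s.png'%n);save('side','side%s.png'%n)
s=robot.state();p=s['ee_pos'];print(s['time_s'],p,s['contact_force'],s['grip_width'])
R=s['ee_rot'];yaw=np.arctan2(R[1,1],R[0,1]);print(np.rad2deg(yaw))
z=p[2]-39.9; o=[]
for c,(r,cc) in(('top',(200,290)),('side',(200,270))):
    im=cv2.imread('pics/%s%s.png'%(c,n))
    P=[(circ(c,p,36,z+12),(0,0,255)),(circ(c,p,36,z),(0,200,0)),(sq(c,p,15,z+44,yaw),(255,0,0))]+jig(c,(593.9,-17.2))[:1]
    o.append(overlay(im,P,r,cc,100,100,4))
cv2.imwrite('pics/o%s.png'%n,np.hstack(o))
E
python3 look.py 2
```

```text
6.825 [594.24372801 -16.4975742  140.48435257] [ 0.28198247  0.23039933 -1.95062359] 29.583628563063908
-30.891482568009714
```

View pics/o2.png

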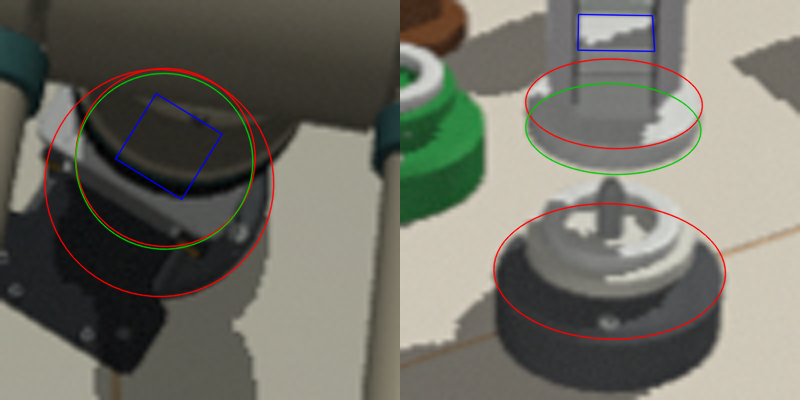

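Both views agree on the held cover, and the side view puts it centred over the pin. I'll descend carefully and watch the force.

>>> {"api": "step_arm", "payload": {
  "increments": [0.024,-0.0003,-0.0006,-0.01,0,0,0,0.024,0,0,-0.01,0,0,0,0.024,0,0,-0.004,0,0,0,0.024,0,0,0,0,0,0,0.024,0,0,0,0,0,0]
}}

```text
time_s: 7.45
ee_pos: [594.1, -17.8, 116.1]
ee_rot: [[0.514, 0.858, 0.0], [0.858, -0.514, -0.0], [0.0, 0.0, -1.0]]
contact_force: [0.6, -0.0, -2.5]
grip_width: 29.7
```

>>> {"api": "step_arm", "payload": {
  "increments": [0.024,0,0,-0.002,0,0,0,0.024,0,0,-0.002,0,0,0,0.024,0,0,0,0,0,0]
}}

```text
time_s: 7.82
ee_pos: [593.7, -17.8, 111.8]
ee_rot: [[0.514, 0.858, -0.0], [0.858, -0.514, 0.0], [-0.0, -0.0, -1.0]]
contact_force: [0.1, -0.7, -2.4]
grip_width: 29.9
```

>>> {"api": "step_arm", "payload": {
  "increments": [0.024,0,0,-0.002,0,0,0,0.024,0,0,-0.002,0,0,0,0.024,0,0,0,0,0,0]
}}

```text
time_s: 8.2
ee_pos: [593.7, -17.8, 107.8]
ee_rot: [[0.514, 0.858, -0.0], [0.858, -0.514, 0.0], [-0.0, -0.0, -1.0]]
contact_force: [-1.2, -0.1, -1.7]
grip_width: 29.8
```

>>> {"api": "step_arm", "payload": {
  "increments": [0.024,0,0,-0.002,0,0,0,0.024,0,0,-0.002,0,0,0,0.024,0,0,0,0,0,0]
}}

```text
time_s: 8.57
ee_pos: [593.7, -17.8, 103.8]
ee_rot: [[0.514, 0.858, -0.0], [0.858, -0.514, -0.0], [-0.0, -0.0, -1.0]]
contact_force: [-0.6, -0.4, -1.7]
grip_width: 29.7
```

>>> {"api": "step_arm", "payload": {
  "increments": [0.024,0,0,-0.003,0,0,0,0.024,0,0,-0.003,0,0,0,0.024,0,0,0,0,0,0]
}}

```text
time_s: 8.95
ee_pos: [593.6, -17.7, 97.6]
ee_rot: [[0.514, 0.858, -0.001], [0.858, -0.514, 0.0], [-0.0, -0.001, -1.0]]
contact_force: [0.1, 0.6, -0.9]
grip_width: 29.5
```

>>> {"api": "step_arm", "payload": {
  "increments": [0.024,0,0,-0.001,0,0,0,0.024,0,0,-0.001,0,0,0,0.024,0,0,0,0,0,0,0.024,0,0,0,0,0,0]
}}

```text
time_s: 9.45
ee_pos: [593.9, -17.8, 96.0]
ee_rot: [[0.514, 0.858, 0.0], [0.858, -0.514, -0.0], [0.0, 0.0, -1.0]]
contact_force: [-0.3, -0.3, -1.1]
grip_width: 29.5
```

```bash
python3 look.py 3
```

```text
9.55 [593.8523392  -17.82340579  96.00163785] [-0.53329215  0.40783685 -2.20770548] 29.94947905654106
-30.95478764610524
```

View pics/o3.png

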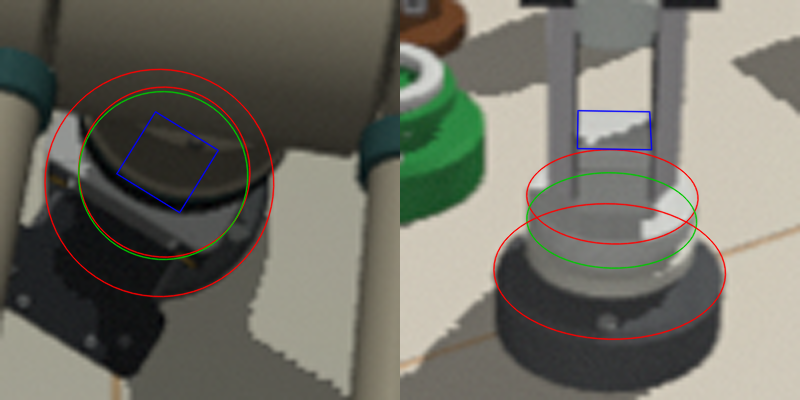

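The cover has slid over the pin and sits flat at bezel height (underside about 56 mm). Now I press.

>>> {"api": "step_arm", "payload": {
  "increments": [0.024,0,0,-0.001,0,0,0,0.024,0,0,-0.001,0,0,0,0.024,0,0,-0.001,0,0,0,0.024,0,0,0,0,0,0],
  "grip_force": 55
}}

```text
time_s: 10.05
ee_pos: [593.9, -17.8, 93.3]
ee_rot: [[0.514, 0.858, 0.0], [0.858, -0.514, -0.0], [0.0, 0.0, -1.0]]
contact_force: [-1.0, -0.3, 2.7]
grip_width: 30.0
```

>>> {"api": "step_arm", "payload": {
  "increments": [0.024,0,0,-0.0015,0,0,0,0.024,0,0,-0.0015,0,0,0,0.024,0,0,-0.001,0,0,0,0.024,0,0,0,0,0,0]
}}

```text
time_s: 10.55
ee_pos: [593.9, -17.8, 89.3]
ee_rot: [[0.514, 0.858, 0.0], [0.858, -0.514, -0.0], [0.0, 0.0, -1.0]]
contact_force: [-1.7, 0.1, 6.2]
grip_width: 29.5
```

>>> {"api": "step_arm", "payload": {
  "increments": [0.024,0,0,-0.001,0,0,0,0.024,0,0,-0.0005,0,0,0,0.024,0,0,0,0,0,0]
}}

```text
time_s: 10.92
ee_pos: [593.9, -17.8, 88.1]
ee_rot: [[0.514, 0.858, 0.0], [0.858, -0.514, -0.0], [0.0, 0.0, -1.0]]
contact_force: [-2.2, 0.6, 6.9]
grip_width: 30.1
```

>>> {"api": "step_arm", "payload": {
  "increments": [0.024,0,0,-0.0005,0,0,0,0.024,0,0,0,0,0,0,0.024,0,0,0,0,0,0]
}}

```text
time_s: 11.3
ee_pos: [593.9, -17.8, 87.9]
ee_rot: [[0.514, 0.858, 0.001], [0.858, -0.514, -0.0], [0.0, 0.001, -1.0]]
contact_force: [-2.6, -0.8, 7.8]
grip_width: 29.9
```

>>> {"api": "step_arm", "payload": {
  "increments": [0.024,0,0,-0.0007,0,0,0,0.024,0,0,0,0,0,0,0.024,0,0,0,0,0,0]
}}

```text
time_s: 11.68
ee_pos: [593.9, -17.8, 87.9]
ee_rot: [[0.514, 0.858, 0.001], [0.858, -0.514, -0.0], [0.0, 0.001, -1.0]]
contact_force: [-3.0, -0.0, 12.4]
grip_width: 29.5
```

>>> {"api": "step_arm", "payload": {
  "increments": [0.024,0,0,-0.0005,0,0,0,0.024,0,0,0,0,0,0,0.024,0,0,0,0,0,0]
}}

```text
time_s: 12.05
ee_pos: [593.9, -17.8, 87.9]
ee_rot: [[0.514, 0.858, 0.001], [0.858, -0.514, -0.0], [0.0, 0.001, -1.0]]
contact_force: [-3.7, 0.9, 15.5]
grip_width: 29.8
```

The tool has stopped at 87.9 mm, the 8 mm travel I expected, and the force is rising steeply with no movement, so the seat is on its rigid stop. One last look before handing in.

```bash
python3 look.py 4
```

```text
12.15 [593.91155436 -17.80266153  87.86323616] [-3.92435729  0.78331663 14.81397608] 29.62149071704265
-30.951661248782706
```

View pics/o4.png

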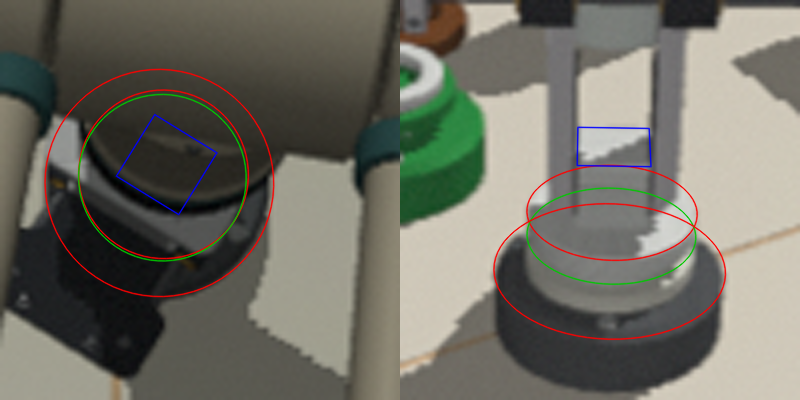

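View pics/side4.png

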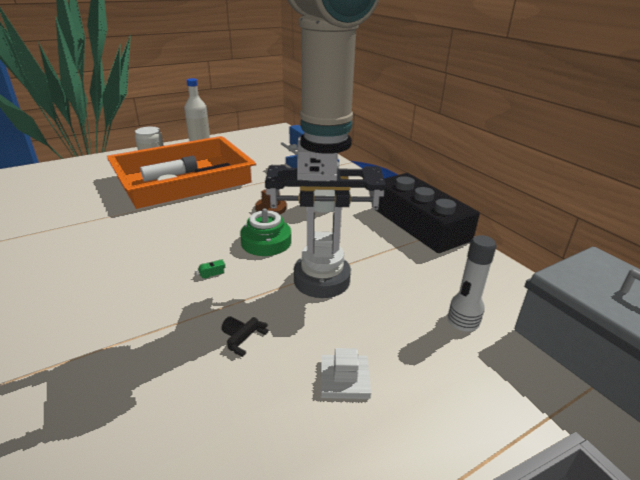

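The picture shows the cover flat on the dark jig at about (265,323), with the seat down. The whistle, mouthpiece, torch, square cover and look-alikes are where they started.

```bash
python3 -c "
from rig import robot
print(robot.job_done()); s=robot.state();print(s['time_s'],s['ee_pos'],s['contact_force'])"
```

```text
the job is handed in; nothing more can be done
None
the job is handed in; nothing more can be done
```

The round aluminium cover is on the dark jig's pin and pressed to the seat's stop, and the gripper is still holding it there. I handed the job in at about 12.2 s; it reports no verdict.

- **Fit:** the cover slid over the pin with no noticeable sideways force and came to rest at bezel height.
- **Press:** the tool went down about 8 mm and then stopped moving. The vertical force reading rose from about 8 N to 15 N with no further travel, which puts the seat at its rigid stop. The final reading was 14.8 N down and about 4 N sideways.
- **Grip:** the opening stayed at about 30 mm, the block's width, with no slip seen.
- **Bystanders:** in the last side picture the whistle, mouthpiece, torch, square cover, brown cover and green jig all look untouched. The jar is mostly hidden behind the arm there, so I could not check it fully, but nothing went near it.
- **Checks that disagreed:** the network's position for the round cover was about 7 mm off in the top view and more in the side view. I used my own fit to the pictures instead. The arm hid the cover from the top camera during the fit, so those checks rest on the side view and the force readings.

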